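Stand up a fallen vial and hold the loupe in focus over its cap

TASK

The blue-capped vial in the inspection lane has fallen over: stand it upright on the free blue ring of the lane and let go of it. Then take the loupe off its wooden rest by its handle and hold it level, with the lens centred over that vial's cap and level with the orange collar on the gauge post, which marks the focal height; finish while still holding it there, steady, in the gripper. Leave the grey-capped vials and the collar as they are, and do not let the loupe touch any vial.

Things in the scene. Friction and masses are not known exactly. Their poses are not given: they have to be found in the camera images.
- tipped_vial: fallen 10 ml vial with a blue cap, 24 mm diameter, 48 mm long, about 22 g; it lies on the lane with its foot over the free ring and its cap pointing roughly to -y. Origin: centre of the underside of its foot; its z axis runs from foot to cap. It can roll
- grey_vial_a: standing neighbour, 10 ml vial with a grey cap, 24 mm diameter, 48 mm high, loose; origin at the centre of its underside, z up. Stands on one of the rings
- grey_vial_b: second standing neighbour, the same kind of grey-capped vial; origin at the centre of its underside, z up. Stands on another ring
- lane: fixed white tray, 130 mm wide (y), x = -120 to +215 mm; floor 12 mm above the worktop, grey side lips 15 mm high. Three printed blue rings of 37 mm diameter on its middle line, 80 mm apart along x. Steel gauge post 10 mm thick, 189 mm high, with a 36 mm foot, at x = +190 mm. Origin: on the worktop under the middle ring; x points to the post
- ring0 (a point): centre of the printed ring nearest the robot, on the lane floor (any ring may be the free one)
- ring1 (a point): centre of the middle printed ring, on the lane floor
- ring2 (a point): centre of the printed ring nearest the gauge post, on the lane floor
- collar (a joint): height setting of the orange collar on the gauge post, held by friction: its middle is 115 mm + this value (0 to 0.05 m) above the worktop. Only to be read
- collar_mark (a point): middle of the orange collar (25 mm wide, 10 mm high) on the gauge post: its height is the focal height for the middle of the lens
- rest: fixed wooden loupe rest: a base 120 x 50 x 14 mm with two saddles, 10 mm long (x) and 30 mm wide, at x = +-44 mm, that carry the handle's underside 40 mm above the worktop between lips that reach 47 mm above it. Origin: centre of its underside; x along the loupe
- loupe: loupe lying level on the rest, about 90 g, balanced 15 mm from the grip towards the lens: black flat-sided handle 110 mm long (x), 14 wide (y), 12 high; at its +x end a dark ring, 64 mm outer diameter, 8 mm high, with a clear lens. Origin: on the underside of the handle at its middle; x points to the lens, z up. Free for fingers between the saddles: 78 mm
- loupe_grip (a point): middle of the handle, 6 mm above its underside: the place to grip across the handle
- lens_center (a point): middle of the lens, 90 mm along the loupe's x from the grip point and at the same height in the loupe
Mind the look-alikes: they are no part of the job. Leave any green or purple look-alike of the grey_vial_b alone.

How it is judged (in metres and radians):
On the way, in this order (a step that is already met when the one before it is completed fails the run):
1. the blue-capped vial stands upright on the free ring, let go ((horizontal distance between tipped_vial and ring0 below 0.012 m or horizontal distance between tipped_vial and ring1 below 0.012 m or horizontal distance between tipped_vial and ring2 below 0.012 m) and angle between tipped_vial's own z axis and vertical below 0.1 rad and height (world z) of tipped_vial between 0.009 and 0.016 m and contact force between the fingers and tipped_vial below 0.05 N and linear speed of tipped_vial below 0.03 m/s), for 0.2 s.
2. the loupe is lifted off its rest by the gripper (contact force between the fingers and loupe above 1 N and contact force between loupe and rest below 0.05 N and height (world z) of loupe above 0.06 m), for 0.2 s.
At the end, for the whole second after the job is handed in: Blue-capped vial upright (0.1 rad) within 12 mm of a ring centre, not touched; loupe held still by the fingers alone, level within 0.13 rad, lens within 12 mm sideways of the vial and 8 mm of the collar height; grey-capped vials upright within 20 mm of their starts ((horizontal distance between tipped_vial and ring0 below 0.012 m or horizontal distance between tipped_vial and ring1 below 0.012 m or horizontal distance between tipped_vial and ring2 below 0.012 m) and angle between each of tipped_vial, grey_vial_a, grey_vial_b's own z axis and vertical below 0.1 rad and height (world z) of tipped_vial between 0.009 and 0.016 m and contact force between each of the fingers, loupe and tipped_vial below 0.05 N and horizontal distance between lens_center and tipped_vial below 0.012 m and z of lens_center in the frame of collar_mark between -0.008 and 0.008 m and angle between loupe's own z axis and vertical below 0.13 rad and linear speed of loupe below 0.02 m/s and angular speed of loupe below 0.15 rad/s and contact force between the fingers and loupe above 1 N and contact force between loupe and rest below 0.05 N and contact force between loupe and lane below 0.05 N and contact force between loupe and grey_vial_a below 0.05 N and contact force between loupe and grey_vial_b below 0.05 N and distance of each of grey_vial_a, grey_vial_b from where it was at the start of the episode below 0.02 m); the arm keeps its last pose, push and grip.
It fails at once if the first grey-capped vial is shifted more than 20 mm or tipped (distance of grey_vial_a from where it was at the start of the episode above 0.02 m or angle between grey_vial_a's own z axis and vertical above 0.4 rad).
It fails at once if the second grey-capped vial is shifted more than 20 mm or tipped (distance of grey_vial_b from where it was at the start of the episode above 0.02 m or angle between grey_vial_b's own z axis and vertical above 0.4 rad).
It fails at once if the loupe touches a vial (contact force between loupe and tipped_vial above 0.3 N or contact force between loupe and grey_vial_a above 0.3 N or contact force between loupe and grey_vial_b above 0.3 N).
It fails at once if the focus collar is shifted more than 3 mm (distance of collar_mark from where it was at the start of the episode above 0.003 m).
It also fails if it takes over 70 s, if anything falls off the work surface, if the arm or the gripper's body presses on something with over 40 N, if the wrist force passes 120 N, or if a joint passes its speed limit or range.

ROBOT

A 6-joint arm with a two-finger parallel gripper is mounted at the origin on a cart in front of the work surface, level with it; the furniture and walls round the work are solid. World frame = base frame: x ahead of the robot, y to its left, z up, the work surface at z = 0. Lengths are in mm, angles in rad, forces in N, time in s.
With the tool pointing down it reaches from about 350 to 725 mm from the base axis. Payload 4.3 kg.
Tool frame: the origin (TCP) lies at the very end of the fingers, on their centre line; the grasp point (between the pads) lies 19 mm behind it; z points along the fingers, y is the line along which they close (so a half turn about z gives the same grasp; the last joint's range is limited). The gripper opens to 85 mm and grips with 20 to 120 N. Pads are 22 mm wide; open, the fingers measure 114 mm over their backs; the gripper's body (76 mm by 85 mm) begins 54 mm behind the grasp point. The pads swing forward as they close: fully open they stand 13 mm farther back than shut.
Start: joints at [-1.419, 0.377, 0.081, 1.274, 0, 1.46], TCP at [148.831, -555.442, 231.329] pointing down, gripper open.
Joint ranges: [-2.72, 2.72], [-0.84, 1.66], [-1.02, 1.22], [-1.77, 2.12], [-1.37, 1.28], [-3.14, 3.14]. Speed limits (rad/s): [2.57, 2.57, 3.14, 3.14, 3.14, 3.14].

INTERFACE

Orientations are given as a rotation vector (axis times angle).
In Python, from rig import * gives the robot as it stands.
- The arm moves only by the tool step_arm, never from a script. Its argument "moves" is a list of rows, each an object of numbers: "x", "y", "z": the shift along the tool's x, y, z normalised to -1 to 1, where 1 is 0.2 m; "wx", "wy", "wz": the turn, a rotation vector about the tool's x, y, z normalised to -1 to 1, where 1 is 8 degrees. A call has exactly 10 rows; each row shifts and turns the commanded pose from where the row before left it, along the tool's axes as they then stand; what a row does not reach is not made up. A row lasts 1/10 s, in which the tool goes at most 50 mm and 8.59 degrees, less where a joint would pass 70% of its speed; a pose out of reach is approached as far as the arm can. A call with a number of a shift or a turn outside -1 to 1 is refused whole. A call with a gripper value outside its range is refused whole. "jaw" is the closure, from -1 (fully open) to 1 (shut), set as the call begins (left out, the last holds). The fingers move at their own pace and stop on an object; "force" is the grip in N (left out, the last holds). Time passes only in rows, so rows that do not move let the fingers close, or fill a call up. It gives the time, the measured TCP pose, the force, the opening and the grip force at its end, in the units of the state.
- get_state(): the state, without advancing time (a new reading comes with each control period).
- capture(name): name is "scene" or "top" or "wrist"; returns a dict with "color" (384x512x3 uint8, red, green, blue), "range_z" (384x512 float32, mm along the optical axis (not along the pixel's ray), 0 where there is no reading), "vfov" (degrees; the focal length in pixels is half the picture's height over the tangent of half this angle, whatever the lens; pixels are square), "cx", "cy" (the principal point, pixels), "extrinsics" (4x4, takes a point from world to camera coordinates). Camera axes: x right, y up, looking along -z (the intrinsics and any distortion apply to the point x, -y, -z); pixel columns grow to the right and rows downward; lengths in mm; the calibration is good to about 2 mm. The wrist camera is an equidistant fisheye: a pixel r from the principal point sees the ray r / f radians off the axis. A picture is of the moment at which its call begins.
- sign_off(): hands the job in; it is judged then, once.
The state is a dict: "clock": time; "joint_pos": joint angles; "joint_vel": joint speeds; "joint_torque": joint torques, N m; "ee_pos": TCP position; "tool_rot": TCP orientation; "wrist_force": force on the tool from outside, world axes, zero at the start; "ft_torque": the same for the moment, N m; "opening": finger opening in mm; "finger_force": force on a finger pad.
Only numpy, scipy, OpenCV 4.12 (cv2) and the standard library are available. Lean on these libraries where they do the work, as an engineer would, in place of code of your own. Each camera call takes 0.05 s, during which the arm holds its last target. There are 200 camera calls.

## Working session

There is one attempt and no reset: what is moved stays moved. The work goes in short steps, Python scripts to look and compute and a tool call to move; the robot and the scene stay as the last step left them, time stands still between calls to the robot, and variables do not carry over. Pictures are saved under pics/ and viewed, at most 10 in all, crops included, and the job is handed in when it is done.

Besides the shell and the picture viewer there is one more tool, called after "Call:" by a JSON object that holds its "op" and its "data", one argument or row to a line. step_arm: Moves the arm, as the interface text tells. Scaled input: -1 to 1 covers 0.2 m each way for a shift and 8 degrees each way for a turn. Its arguments: {"type":"object","properties":{"moves":{"type":"array","items":{"type":"object","properties":{"x":{"type":"number"},"y":{"type":"number"},"z":{"type":"number"},"wx":{"type":"number"},"wy":{"type":"number"},"wz":{"type":"number"}}}},"jaw":{"type":"number"},"force":{"type":"number"}},"required":["moves"]}

```bash
mkdir -p pics; ls
cat > h.py <<'E'
from rig import *
import numpy as np, cv2
from scipy.spatial.transform import Rotation as R
def snap(n,f):
    c=capture(n); np.savez(f'pics/{f}.npz',**c); cv2.imwrite(f'pics/{f}.png',c['color'][:,:,::-1]); return c
def load(f): return dict(np.load(f'pics/{f}.npz'))
def cloud(c):
    h,w=c['range_z'].shape; f=h/2/np.tan(np.radians(float(c['vfov']))/2)
    v,u=np.mgrid[:h,:w]; z=c['range_z']; x=(u-c['cx'])/f*z; y=-(v-c['cy'])/f*z
    P=np.stack([x,y,-z,np.ones_like(z)],-1)@np.linalg.inv(c['extrinsics']).T
    return P[...,:3]
E
python3 - <<'E'
from h import *
for n in('scene','top'):
    c=snap(n,n+'0'); print(n,c['vfov'],c['cx'],c['cy'],np.linalg.inv(c['extrinsics'])[:3].round(2).tolist())
print(get_state())
a=np.hstack([load('top0')['color'],load('scene0')['color']])[:,:,::-1]
cv2.imwrite('pics/both.png',cv2.resize(load('top0')['color'][:,:,::-1],(800,600),interpolation=cv2.INTER_CUBIC))
E
```

```text
pics
scene 45.693077495513734 255.91313527552066 187.18654402852272 [[0.82, 0.27, -0.5, 121.1], [-0.57, 0.4, -0.72, -837.73], [0.01, 0.88, 0.48, 523.67]]
top 46.59140117465521 254.4719143861876 200.2851708376592 [[-0.01, 0.99, -0.11, 482.13], [-1.0, -0.01, -0.02, -178.85], [-0.02, 0.11, 0.99, 1004.83]]
{'clock': 0.1, 'joint_pos': array([-1.41929711e+00,  3.78041798e-01,  7.97982977e-02,  1.27443404e+00,
        3.02559378e-06,  1.46051760e+00]), 'joint_vel': array([-0.00047484, -0.00032003,  0.00474809, -0.00051888,  0.00168478,
       -0.0007935 ]), 'joint_torque': array([ 2.00445422e-03, -4.64692712e+01,  2.70583212e+01,  1.20325337e-02,
       -1.08276904e-04,  3.01546393e-06]), 'ee_pos': array([ 148.73851585, -554.82191733,  230.4397898 ]), 'tool_rot': array([-3.11285550e+00, -4.09781235e-01,  5.61138472e-05]), 'wrist_force': array([ 0.56469725, -0.73816221,  1.01871305]), 'ft_torque': array([-0.03350047, -0.00219958,  0.04289582]), 'finger_force': 0.0, 'opening': 85.73228846012225}
```

View pics/both.png

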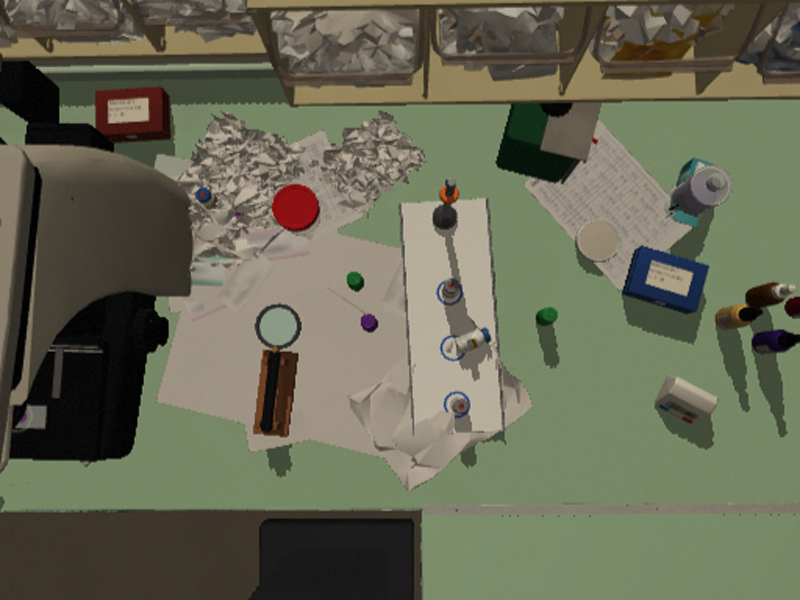

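View pics/scene0.png

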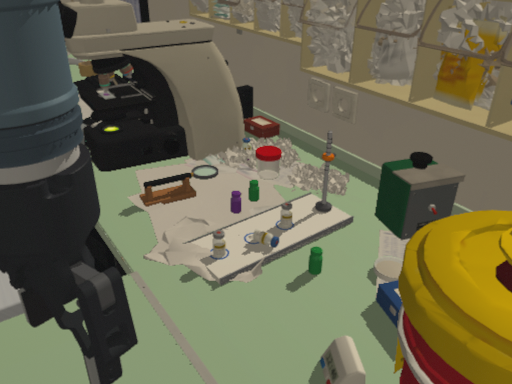

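The top view shows the middle ring free at about (453,348), in 800x600 pixels. The blue-capped vial lies there with its cap at (485,337). The grey vials are at (450,288) and (457,404), the post foot at (445,215), and the loupe lens at (278,325) with its handle running down to (268,430).

Run:
```python
from h import *
c=load('top0'); im=c['color'][:,:,::-1]
a=cv2.resize(im[190:285,250:330],None,fx=6,fy=6,interpolation=cv2.INTER_CUBIC)
b=cv2.resize(im[190:285,150:200],None,fx=6,fy=6,interpolation=cv2.INTER_CUBIC)
cv2.imwrite('pics/crop.png',np.hstack([a,b]))
P=cloud(c)
def blob(name,m):
    p=P[m]; print(name,len(p),p.mean(0).round(1),np.median(p,0).round(1),p.min(0).round(1),p.max(0).round(1))
X,Y,Z=P[...,0],P[...,1],P[...,2]
hsv=cv2.cvtColor(c['color'],cv2.COLOR_RGB2HSV); H,S,V=hsv[...,0],hsv[...,1],hsv[...,2]
v,u=np.mgrid[:384,:512]
reg=(v>120)&(v<285)&(u>255)&(u<330)
blue=reg&(H>100)&(H<125)&(S>120)
n,l,st,ce=cv2.connectedComponentsWithStats(blue.astype(np.uint8))
for i in range(1,n):
    if st[i,4]>4: blob(('blue',ce[i].round(1)),l==i)
blob('orange',reg&(H<15)&(S>180)&(V>100))
tall=reg&(Z>40)&(Z<80)
n,l,st,ce=cv2.connectedComponentsWithStats(tall.astype(np.uint8))
for i in range(1,n):
    if st[i,4]>4: blob(('tall',ce[i].round(1)),l==i)
m=reg&(Z>19)&(v>202)&(v<238)&(u>284)
blob('tipped',m)
fl=reg&(Z>8)&(Z<16)&(S<30); blob('floor',fl)
# loupe handle
m=(u>160)&(u<195)&(v>222)&(v<280)&(Z>48)
blob('handle',m); p=P[m][:,:2]; print(cv2.fitLine(p.astype(np.float32),cv2.DIST_HUBER,0,.01,.01).ravel())
m=(u>155)&(u<200)&(v>190)&(v<228)&(Z>30)
blob('lens',m);print(cv2.minAreaRect(P[m][:,:2].astype(np.float32)))
c=load('scene0');P=cloud(c);hsv=cv2.cvtColor(c['color'],cv2.COLOR_RGB2HSV); H,S,V=hsv[...,0],hsv[...,1],hsv[...,2]
v,u=np.mgrid[:384,:512];m=(H<18)&(S>150)&(V>120)&(abs(u-328)<12)&(abs(v-157)<14)
blob('orange scene',m); print(u[m].min(),u[m].max(),v[m].min(),v[m].max())
```

```text
('blue', array([280.4, 185. ])) 9 [ 621.5 -217.8   10.9] [ 621.7 -216.8   10.7] [ 612.5 -221.5    8.1] [ 630.9 -216.7   13.9]
('blue', array([294.1, 189. ])) 7 [ 612.1 -248.3   11.2] [ 612.4 -248.2   11.1] [ 605.2 -250.4    8.5] [ 618.9 -245.6   12.9]
('blue', array([283.5, 192.8])) 6 [ 603.7 -224.4   10.6] [ 603.2 -224.3   10.9] [ 600.9 -229.9    8.2] [ 608.2 -218.9   12.1]
('blue', array([311. , 213.7])) 22 [ 554.6 -282.6   31.9] [ 553.9 -282.7   32.8] [ 547.3 -286.9   26.7] [ 563.2 -278.5   34. ]
('blue', array([282.8, 220. ])) 9 [ 542.7 -221.9   11.6] [ 542.7 -220.2   11.2] [ 533.9 -227.     9.3] [ 551.6 -220.    14.5]
('blue', array([284.8, 227.8])) 6 [ 525.2 -226.2   11.1] [ 524.8 -225.4   11.5] [ 522.6 -231.     8.3] [ 529.5 -222.3   13.3]
('blue', array([296.4, 252.9])) 8 [ 469.8 -250.9   11.3] [ 470.6 -251.1   11.9] [ 462.9 -256.5    7.5] [ 473.9 -243.5   12.7]
('blue', array([284.9, 256. ])) 7 [ 463.1 -225.4   11.6] [ 463.1 -225.7   12.1] [ 456.5 -228.     9. ] [ 469.7 -223.4   12.8]
orange 54 [ 717.4 -227.4  134.9] [ 723.8 -226.3  137.6] [ 457.7 -244.2   60.6] [ 732.6 -217
[... 383 characters left out ...]
   62.3]
tipped 226 [ 545.1 -261.1   48.8] [ 545.8 -260.9   32.5] [ 482.1 -287.6   20.3] [ 563.4 -178.8 1004.8]
floor 354 [ 570.4 -235.7   12.9] [ 562.6 -236.8   13.1] [ 415.6 -306.7    8.2] [ 753.8 -163.6   16. ]
handle 350 [478.9   9.   83.8] [480.3  15.   51.1] [ 423.4 -178.8   48. ] [ 535.9   27.7 1004.8]
[ 9.9359322e-01 -1.1301534e-01  4.7943085e+02  1.5185569e+01]
lens 709 [565.2   5.8  52.7] [566.1   7.2  47.2] [ 482.1 -178.8   41.1] [ 598.6   38.3 1004.8]
((516.91064453125, -62.00392150878906), (233.27708435058594, 70.91928100585938), 56.51216506958008)
orange scene 59 [ 725.1 -229.7  135.5] [ 720.3 -234.8  138.2] [ 7.116e+02 -2.418e+02  6.000e-01] [940.4   8.1 141.3]
323 333 153 160
```

View pics/crop.png

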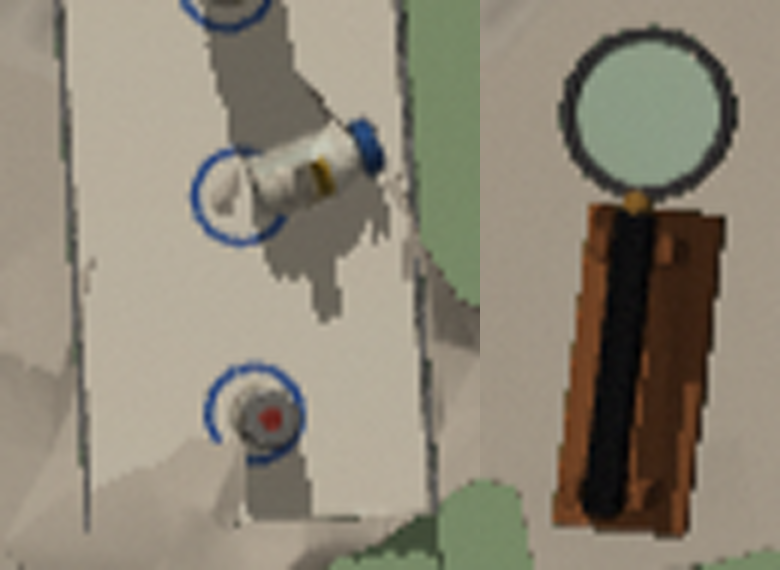

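The crop shows ring 1 centred at about (240,196) in crop pixels. The tipped vial's visible foot edge is near (255,185) and its cap centre near (366,147). The loupe ring is centred at (648,113), and its handle runs from (632,215) to (603,510).

```bash
cat >> h.py <<'E'
def atz(c,u,v,z):
    h=c['range_z'].shape[0]; f=h/2/np.tan(np.radians(float(c['vfov']))/2)
    E=np.linalg.inv(c['extrinsics']); d=E[:3,:3]@np.array([(u-c['cx'])/f,-(v-c['cy'])/f,-1]); o=E[:3,3]
    return o+d*(z-o[2])/d[2]
def proj(c,p):
    h=c['range_z'].shape[0]; f=h/2/np.tan(np.radians(float(c['vfov']))/2)
    q=(c['extrinsics']@np.r_[p,1])[:3]; return c['cx']+f*q[0]/-q[2], c['cy']-f*q[1]/-q[2]
E
python3 - <<'E'
from h import *
c=load('top0');P=cloud(c);X,Y,Z=[P[...,i] for i in range(3)];ok=c['range_z']>0
g=lambda x,y,x0=250:(x0+(x-.0)/6-.4,190+y/6-.4)
print('ring1',atz(c,*g(240,196),12).round(1),'ring0',atz(c,*g(255,413),12).round(1))
print('lens',atz(c,*g(648-480,113,150),46).round(1),'h0',atz(c,*g(632-480,215,150),52).round(1),'h1',atz(c,*g(603-480,510,150),52).round(1))
m=ok&(X>530)&(X<575)&(Y<-238)&(Y>-292)&(Z>20)&(Z<45)
p=P[m];ax=cv2.fitLine(p[:,:2].astype(np.float32),cv2.DIST_L2,0,.01,.01).ravel();print('vial',len(p),ax.round(3))
r=cv2.minAreaRect(p[:,:2].astype(np.float32));print(r)
d=ax[:2]*(-np.sign(ax[1]));s=(p[:,:2]-ax[2:])@d
for a in range(-30,31,6):
    k=(s>=a)&(s<a+6)
    if k.sum()>3: q=p[k]; t=(q[:,:2]-ax[2:])@[-d[1],d[0]]; print(a,k.sum(),'z',np.percentile(q[:,2],[50,95]).round(1),'t',t.min().round(1),t.max().round(1))
print('d',d, 's range',s.min(),s.max())
hd=ok&(Z>46.5)&(Z<60)&(X>415)&(X<545)&(Y>-5)&(Y<40);q=P[hd];print('handle',len(q),np.percentile(q,[2,50,98],axis=0).round(1).tolist(),cv2.fitLine(q[:,:2].astype(np.float32),cv2.DIST_HUBER,0,.01,.01).ravel())
ln=ok&(Z>40)&(Z<60)&(X>530)&(X<610)&(Y>-40)&(Y<50);q=P[ln];print('lens',len(q),cv2.minEnclosingCircle(q[:,:2].astype(np.float32)),np.median(q[:,2]))
s=load('scene0')
m=(Z>20)&(Z<130)&(X>700)&(Y>-240)&(Y<-215)&ok;print('post',np.median(P[m],0))
for z in (125,130,135,140,145):print(z,proj(s,[724,-227,z]))
hsv=cv2.cvtColor(s['color'],cv2.COLOR_RGB2HSV);v,u=np.mgrid[:384,:512]
m=(hsv[...,0]<18)&(hsv[...,1]>150)&(hsv[...,2]>120)&(abs(u-328)<8)&(abs(v-157)<9)
print(u[m].mean(),v[m].mean(),np.unique(v[m],return_counts=1))
print(np.percentile(cloud(s)[m],[10,50,90],axis=0).round(1).tolist())
E
```

```text
ring1 [ 537.5 -237.    12. ] ring0 [ 457.7 -241.2   12. ]
lens [567.5   6.8  46. ] h0 [530.5  11.   52. ] h1 [426.3  20.1  52. ]
vial 221 [ 3.55000e-01 -9.35000e-01  5.46361e+02 -2.62621e+02]
((546.9608154296875, -264.05340576171875), (23.5660400390625, 47.81639099121094), 19.49238395690918)
-24 25 z [32.5 35.4] t -9.6 11.2
-18 30 z [32.5 36.8] t -11.1 11.8
-12 28 z [32.9 36. ] t -11.4 11.3
-6 31 z [33.2 35.9] t -11.7 11.9
0 30 z [33.  35.3] t -11.3 11.3
6 26 z [32.7 36.1] t -10.9 10.5
12 17 z [29.6 33. ] t -6.3 6.0
18 28 z [32.2 33.9] t -9.9 9.9
24 6 z [31.5 32.8] t -3.6 8.4
d [ 0.35480237 -0.9349413 ] s range -22.344723108382006 25.65520576159012
handle 421 [[425.6, -0.4, 46.8], [484.5, 14.9, 50.6], [544.4, 26.8, 54.6]] [ 9.9562836e-01 -9.3403518e-02  4.8359763e+02  1.4821390e+01]
lens 692 ((564.6785888671875, 7.285685062408447), 34.17094039916992) 47.12438441305517
post [ 722.40259048 -225.94486568   23.88493902]
125 (np.float64(326.31582825342775), np.float64(161.1080394495112))
130 (np.float64(326.5200315532663), np.float64(158.8929946085167))
135 (np.float64(326.72528720074126), np.float64(156.66653468654675))
140 (np.float64(326.9316033516695), np.float64(154.42857121539393))
145 (np.float64(327.1389882463641), np.float64(152.17901481029787))
328.08474576271186 156.8135593220339 (array([153, 154, 155, 156, 157, 158, 159, 160]), array([ 3,  6,  5, 11, 11, 10,  9,  4]))
[[714.4, -239.4, 133.8], [720.3, -234.8, 138.2], [731.3, -225.6, 140.6]]
```

Call:
{"op": "step_arm", "data": {
  "moves": [
    {"wz": -0.6},
    {"wz": -0.6},
    {"wz": -0.6},
    {"wz": -0.6},
    {"wz": -0.6},
    {"wz": -0.6},
    {"wz": -0.6},
    {"wz": -0.6},
    {"wz": -0.6},
    {"wz": -0.6}
  ],
  "jaw": -0.1,
  "force": 30
}}

```text
schema error: expected keys x, y, z, wx, wy, wz
```

Call:
{"op": "step_arm", "data": {
  "moves": [
    {"wz": -0.59},
    {"wz": -0.59},
    {"wz": -0.59},
    {"wz": -0.59},
    {"wz": -0.59},
    {"wz": -0.59},
    {"wz": -0.59},
    {"wz": -0.59},
    {"wz": -0.59},
    {"wz": -0.59}
  ]
}}

```text
schema error: expected keys x, y, z, wx, wy, wz
```

```bash
cat >> h.py <<'E'
def to(target,Rt=None):
    s=get_state(); Rm=R.from_rotvec(s['tool_rot']); p=s['ee_pos']
    print('p',p.round(1),'q',s['joint_pos'].round(2),'open',round(s['opening'],1),'F',s['wrist_force'].round(1),'t',round(s['clock'],1))
    print('axes x,y,z',Rm.as_matrix().T.round(3).tolist())
    dl=Rm.inv().apply(np.array(target)-p); print('shift mm',dl.round(1),'units/10 rows',(dl/2000).round(4))
    if Rt is not None: print('turn deg tool',np.degrees((Rm.inv()*Rt).as_rotvec()).round(1))
d=np.array([.348,-.9375,0])/np.linalg.norm([.348,-.9375,0]); up=np.array([0,0,1.])
def Rv(th):
    th=np.radians(th);x=-d*np.cos(th)+up*np.sin(th);z=-(np.cos(th)*up+np.sin(th)*d);return R.from_matrix(np.stack([x,np.cross(z,x),z],1))
G=np.array([546.5,-262.8,24])
E
python3 - <<'E'
from h import *
z=Rv(35).as_matrix()[:,2]; T=G+6*z-110*z; print(T); to(T,Rv(35))
E
```

```text
[ 567.258772   -318.72341594  109.19181261]
p [ 148.7 -554.8  230.4] q [-1.42  0.38  0.08  1.27  0.    1.46] open 85.7 F [ 0.6 -0.7  1. ] t 0.1
axes x,y,z [[0.966, 0.259, 0.0], [0.259, -0.966, -0.002], [-0.0, 0.002, -1.0]]
shift mm [ 465.3 -119.5  121.6] units/10 rows [ 0.2327 -0.0598  0.0608]
turn deg tool [ 29.   26.3 -92.1]
```

Call:
{"op": "step_arm", "data": {
  "moves": [
    {"x": 0,"y": 0,"z": 0,"wx": 0,"wy": 0,"wz": -0.6},
    {"x": 0,"y": 0,"z": 0,"wx": 0,"wy": 0,"wz": -0.6},
    {"x": 0,"y": 0,"z": 0,"wx": 0,"wy": 0,"wz": -0.6},
    {"x": 0,"y": 0,"z": 0,"wx": 0,"wy": 0,"wz": -0.6},
    {"x": 0,"y": 0,"z": 0,"wx": 0,"wy": 0,"wz": -0.6},
    {"x": 0,"y": 0,"z": 0,"wx": 0,"wy": 0,"wz": -0.6},
    {"x": 0,"y": 0,"z": 0,"wx": 0,"wy": 0,"wz": -0.6},
    {"x": 0,"y": 0,"z": 0,"wx": 0,"wy": 0,"wz": -0.6},
    {"x": 0,"y": 0,"z": 0,"wx": 0,"wy": 0,"wz": -0.6},
    {"x": 0,"y": 0,"z": 0,"wx": 0,"wy": 0,"wz": -0.6}
  ],
  "jaw": -0.1,
  "force": 30
}}

```text
clock: 1.1
ee_pos: [148.8, -555.0, 230.7]
tool_rot: [-2.675, -1.645, -0.001]
wrist_force: [-0.4, -0.1, 0.4]
opening: 47.2
finger_force: 0.0
```

Call:
{"op": "step_arm", "data": {
  "moves": [
    {"x": 0,"y": 0,"z": 0,"wx": 0,"wy": 0,"wz": -0.59},
    {"x": 0,"y": 0,"z": 0,"wx": 0,"wy": 0,"wz": -0.59},
    {"x": 0,"y": 0,"z": 0,"wx": 0,"wy": 0,"wz": -0.59},
    {"x": 0,"y": 0,"z": 0,"wx": 0,"wy": 0,"wz": -0.59},
    {"x": 0,"y": 0,"z": 0,"wx": 0,"wy": 0,"wz": -0.59},
    {"x": 0,"y": 0,"z": 0,"wx": 0,"wy": 0,"wz": -0.59},
    {"x": 0,"y": 0,"z": 0,"wx": 0,"wy": 0,"wz": -0.59},
    {"x": 0,"y": 0,"z": 0,"wx": 0,"wy": 0,"wz": -0.59},
    {"x": 0,"y": 0,"z": 0,"wx": 0,"wy": 0,"wz": -0.59},
    {"x": 0,"y": 0,"z": 0,"wx": 0,"wy": 0,"wz": -0.59}
  ]
}}

```text
clock: 2.1
ee_pos: [148.8, -555.0, 230.7]
tool_rot: [-1.793, -2.579, -0.001]
wrist_force: [-0.4, 0.2, 0.1]
opening: 46.9
finger_force: 0.0
```

Run:
```python
from h import *
z=Rv(35).as_matrix()[:,2]; T=G+6*z-110*z; T[2]=200; to(T,Rv(35))
```

```text
p [ 148.8 -555.   230.7] q [-1.42  0.38  0.08  1.27 -0.   -0.2 ] open 46.9 F [-0.4  0.2  0.1] t 2.1
axes x,y,z [[-0.348, 0.937, 0.001], [0.937, 0.348, 0.0], [-0.0, 0.001, -1.0]]
shift mm [ 75.6 474.6  30.9] units/10 rows [0.0378 0.2373 0.0155]
turn deg tool [ 0.  34.9  0. ]
```

Call:
{"op": "step_arm", "data": {
  "moves": [
    {"x": 0.038,"y": 0.237,"z": 0.015,"wx": 0,"wy": 0,"wz": 0},
    {"x": 0.038,"y": 0.237,"z": 0.015,"wx": 0,"wy": 0,"wz": 0},
    {"x": 0.038,"y": 0.237,"z": 0.015,"wx": 0,"wy": 0,"wz": 0},
    {"x": 0.038,"y": 0.237,"z": 0.015,"wx": 0,"wy": 0,"wz": 0},
    {"x": 0.038,"y": 0.237,"z": 0.015,"wx": 0,"wy": 0,"wz": 0},
    {"x": 0.038,"y": 0.237,"z": 0.015,"wx": 0,"wy": 0,"wz": 0},
    {"x": 0.038,"y": 0.237,"z": 0.015,"wx": 0,"wy": 0,"wz": 0},
    {"x": 0.038,"y": 0.237,"z": 0.015,"wx": 0,"wy": 0,"wz": 0},
    {"x": 0.038,"y": 0.237,"z": 0.015,"wx": 0,"wy": 0,"wz": 0},
    {"x": 0.038,"y": 0.237,"z": 0.015,"wx": 0,"wy": 0,"wz": 0}
  ]
}}

```text
clock: 3.1
ee_pos: [568.7, -319.0, 200.7]
tool_rot: [-1.797, -2.576, 0.0]
wrist_force: [0.8, -0.6, -0.8]
opening: 47.1
finger_force: 0.0
```

Call:
{"op": "step_arm", "data": {
  "moves": [
    {"x": 0,"y": 0,"z": 0,"wx": 0,"wy": 0.4375,"wz": 0},
    {"x": 0,"y": 0,"z": 0,"wx": 0,"wy": 0.4375,"wz": 0},
    {"x": 0,"y": 0,"z": 0,"wx": 0,"wy": 0.4375,"wz": 0},
    {"x": 0,"y": 0,"z": 0,"wx": 0,"wy": 0.4375,"wz": 0},
    {"x": 0,"y": 0,"z": 0,"wx": 0,"wy": 0.4375,"wz": 0},
    {"x": 0,"y": 0,"z": 0,"wx": 0,"wy": 0.4375,"wz": 0},
    {"x": 0,"y": 0,"z": 0,"wx": 0,"wy": 0.4375,"wz": 0},
    {"x": 0,"y": 0,"z": 0,"wx": 0,"wy": 0.4375,"wz": 0},
    {"x": 0,"y": 0,"z": 0,"wx": 0,"wy": 0.4375,"wz": 0},
    {"x": 0,"y": 0,"z": 0,"wx": 0,"wy": 0.4375,"wz": 0}
  ]
}}

```text
clock: 4.1
ee_pos: [568.0, -310.9, 164.2]
tool_rot: [-1.533, -2.177, -0.466]
wrist_force: [-0.8, -0.5, 0.3]
opening: 47.1
finger_force: 0.0
```

Run:
```python
from h import *
z=Rv(35).as_matrix()[:,2]; T=G+6*z-50*z; to(T,Rv(35)); c=snap('wrist','w1'); print(c['vfov'],c['cx'],c['cy'])
c=capture('wrist')
cv2.imwrite('pics/w1.png',cv2.resize(c['color'][:,:,::-1],(768,576)))
```

```text
p [ 568.  -310.9  164.2] q [-0.73  1.16  1.22  2.12  0.28  0.43] open 47.1 F [-0.8 -0.5  0.3] t 4.1
axes x,y,z [[-0.293, 0.797, 0.528], [0.943, 0.331, 0.024], [-0.156, 0.505, -0.849]]
shift mm [-31.7  -6.4 102.7] units/10 rows [-0.0159 -0.0032  0.0514]
turn deg tool [ 1.7  3.1 -0.1]
65.70646984690485 256.9840082835062 192.51668263421553
```

View pics/w1.png

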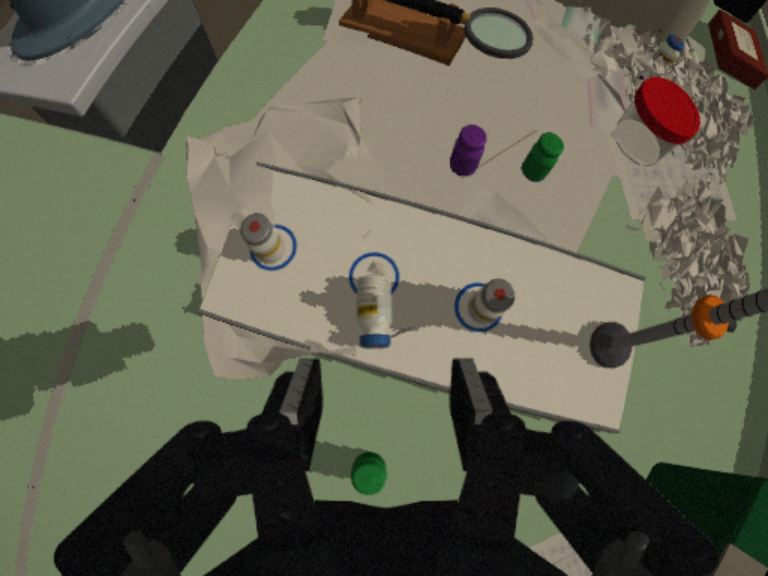

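The wrist view shows the vial standing vertically in the picture at (375,305), with its cap at (375,340), centred between the open fingers at (300,390) and (470,390). The tilt stopped about 3° short because J3 and J4 are at their limits, so I'll use this tilt.

Call:
{"op": "step_arm", "data": {
  "moves": [
    {"x": -0.015,"y": -0.004,"z": 0.051,"wx": 0,"wy": 0,"wz": 0},
    {"x": -0.015,"y": -0.004,"z": 0.051,"wx": 0,"wy": 0,"wz": 0},
    {"x": -0.015,"y": -0.004,"z": 0.051,"wx": 0,"wy": 0,"wz": 0},
    {"x": -0.015,"y": -0.004,"z": 0.051,"wx": 0,"wy": 0,"wz": 0},
    {"x": -0.015,"y": -0.004,"z": 0.051,"wx": 0,"wy": 0,"wz": 0},
    {"x": -0.015,"y": -0.004,"z": 0.051,"wx": 0,"wy": 0,"wz": 0},
    {"x": -0.015,"y": -0.004,"z": 0.051,"wx": 0,"wy": 0,"wz": 0},
    {"x": -0.015,"y": -0.004,"z": 0.051,"wx": 0,"wy": 0,"wz": 0},
    {"x": -0.015,"y": -0.004,"z": 0.051,"wx": 0,"wy": 0,"wz": 0},
    {"x": -0.015,"y": -0.004,"z": 0.051,"wx": 0,"wy": 0,"wz": 0}
  ]
}}

```text
clock: 5.2
ee_pos: [555.2, -287.3, 65.7]
tool_rot: [-1.536, -2.187, -0.463]
wrist_force: [0.8, 0.0, -0.1]
opening: 47.3
finger_force: 0.0
```

Run:
```python
from h import *
z=Rv(32).as_matrix()[:,2]; T=G+6*z; to(T,Rv(32))
```

```text
p [ 555.2 -287.3   65.7] q [-0.72  1.02  0.66  1.69  0.28  0.44] open 47.3 F [ 0.8  0.  -0.1] t 5.2
axes x,y,z [[-0.297, 0.801, 0.52], [0.943, 0.332, 0.027], [-0.151, 0.499, -0.853]]
shift mm [ 0.6 -1.4 55.2] units/10 rows [ 0.0003 -0.0007  0.0276]
turn deg tool [ 1.8  0.6 -0. ]
```

Call:
{"op": "step_arm", "data": {
  "moves": [
    {"x": 0,"y": 0,"z": 0,"wx": 0.11,"wy": 0.04,"wz": 0},
    {"x": 0,"y": 0,"z": 0,"wx": 0.11,"wy": 0.04,"wz": 0},
    {"x": 0,"y": 0,"z": 0.034,"wx": 0,"wy": 0,"wz": 0},
    {"x": 0,"y": 0,"z": 0.034,"wx": 0,"wy": 0,"wz": 0},
    {"x": 0,"y": 0,"z": 0.034,"wx": 0,"wy": 0,"wz": 0},
    {"x": 0,"y": 0,"z": 0.034,"wx": 0,"wy": 0,"wz": 0},
    {"x": 0,"y": 0,"z": 0.034,"wx": 0,"wy": 0,"wz": 0},
    {"x": 0,"y": 0,"z": 0.034,"wx": 0,"wy": 0,"wz": 0},
    {"x": 0,"y": 0,"z": 0.034,"wx": 0,"wy": 0,"wz": 0},
    {"x": 0,"y": 0,"z": 0.034,"wx": 0,"wy": 0,"wz": 0}
  ]
}}

```text
clock: 6.2
ee_pos: [543.6, -259.3, 16.6]
tool_rot: [-1.512, -2.17, -0.436]
wrist_force: [-0.2, 0.2, -0.4]
opening: 47.0
finger_force: 0.0
```

Run:
```python
from h import *
z=Rv(32).as_matrix()[:,2]; T=G+6*z; to(T,Rv(32))
c=capture('wrist'); cv2.imwrite('pics/w2.png',cv2.resize(c['color'][150:310,170:350][:,:,::-1],None,fx=3,fy=3))
```

```text
p [ 543.6 -259.3   16.6] q [-0.69  1.02  0.51  1.57  0.27  0.46] open 47.0 F [-0.2  0.2 -0.4] t 6.2
axes x,y,z [[-0.292, 0.793, 0.534], [0.938, 0.347, -0.002], [-0.186, 0.501, -0.845]]
shift mm [ 0.3  1.5 -2.6] units/10 rows [ 0.0002  0.0008 -0.0013]
turn deg tool [-0.  -0.3 -0.1]
```

View pics/w2.png

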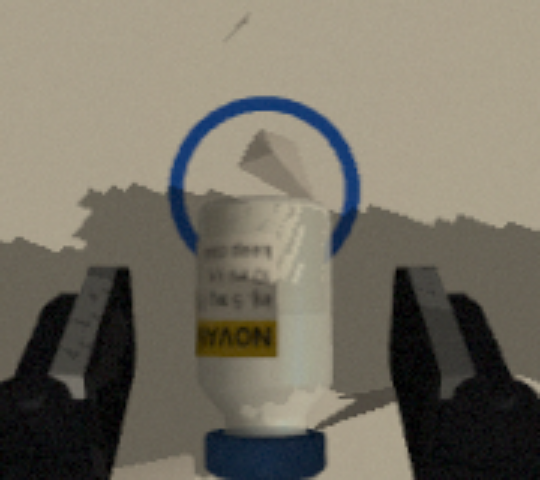

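The vial (centre about 265,310) sits between the pads (90,330 and 435,330), and the ring is just ahead at (265,190). I'll close on it.

Call:
{"op": "step_arm", "data": {
  "moves": [
    {"x": 0,"y": 0,"z": 0,"wx": 0,"wy": 0,"wz": 0},
    {"x": 0,"y": 0,"z": 0,"wx": 0,"wy": 0,"wz": 0},
    {"x": 0,"y": 0,"z": 0,"wx": 0,"wy": 0,"wz": 0},
    {"x": 0,"y": 0,"z": 0,"wx": 0,"wy": 0,"wz": 0},
    {"x": 0,"y": 0,"z": 0,"wx": 0,"wy": 0,"wz": 0},
    {"x": 0,"y": 0,"z": 0,"wx": 0,"wy": 0,"wz": 0},
    {"x": 0,"y": 0,"z": 0,"wx": 0,"wy": 0,"wz": 0},
    {"x": 0,"y": 0,"z": 0,"wx": 0,"wy": 0,"wz": 0},
    {"x": 0,"y": 0,"z": 0,"wx": 0,"wy": 0,"wz": 0},
    {"x": 0,"y": 0,"z": 0,"wx": 0,"wy": 0,"wz": 0}
  ],
  "jaw": 1,
  "force": 30
}}

```text
clock: 7.25
ee_pos: [543.9, -259.8, 17.2]
tool_rot: [-1.512, -2.17, -0.436]
wrist_force: [0.6, -0.7, 1.7]
opening: 22.6
finger_force: 29.9
```

Call:
{"op": "step_arm", "data": {
  "moves": [
    {"x": 0.026,"y": 0,"z": -0.042,"wx": 0,"wy": 0,"wz": 0},
    {"x": 0.026,"y": 0,"z": -0.042,"wx": 0,"wy": 0,"wz": 0},
    {"x": 0.026,"y": 0,"z": -0.042,"wx": 0,"wy": 0,"wz": 0},
    {"x": 0.026,"y": 0,"z": -0.042,"wx": 0,"wy": 0,"wz": 0},
    {"x": 0.026,"y": 0,"z": -0.042,"wx": 0,"wy": 0,"wz": 0},
    {"x": 0.026,"y": 0,"z": -0.042,"wx": 0,"wy": 0,"wz": 0},
    {"x": 0.026,"y": 0,"z": -0.042,"wx": 0,"wy": 0,"wz": 0},
    {"x": 0.026,"y": 0,"z": -0.042,"wx": 0,"wy": 0,"wz": 0},
    {"x": 0.026,"y": 0,"z": -0.042,"wx": 0,"wy": 0,"wz": 0},
    {"x": 0.026,"y": 0,"z": -0.042,"wx": 0,"wy": 0,"wz": 0}
  ]
}}

```text
clock: 8.25
ee_pos: [544.2, -260.4, 116.7]
tool_rot: [-1.512, -2.17, -0.436]
wrist_force: [0.4, 0.4, 0.5]
opening: 22.2
finger_force: 29.8
```

Run:
```python
from h import *
to(G,Rv(-58))
```

```text
p [ 544.2 -260.4  116.7] q [-0.69  0.96  0.66  1.77  0.27  0.46] open 22.2 F [0.4 0.4 0.5] t 8.2
axes x,y,z [[-0.292, 0.793, 0.534], [0.938, 0.347, -0.002], [-0.186, 0.5, -0.846]]
shift mm [-52.    1.5  76.7] units/10 rows [-0.026   0.0007  0.0384]
turn deg tool [ -0.1 -90.3  -0.1]
```

Call:
{"op": "step_arm", "data": {
  "moves": [
    {"x": 0,"y": 0,"z": 0,"wx": 0,"wy": -0.565,"wz": 0},
    {"x": 0,"y": 0,"z": 0,"wx": 0,"wy": -0.565,"wz": 0},
    {"x": 0,"y": 0,"z": 0,"wx": 0,"wy": -0.565,"wz": 0},
    {"x": 0,"y": 0,"z": 0,"wx": 0,"wy": -0.565,"wz": 0},
    {"x": 0,"y": 0,"z": 0,"wx": 0,"wy": -0.565,"wz": 0},
    {"x": 0,"y": 0,"z": 0,"wx": 0,"wy": -0.565,"wz": 0},
    {"x": 0,"y": 0,"z": 0,"wx": 0,"wy": -0.565,"wz": 0},
    {"x": 0,"y": 0,"z": 0,"wx": 0,"wy": -0.565,"wz": 0},
    {"x": 0,"y": 0,"z": 0,"wx": 0,"wy": -0.565,"wz": 0},
    {"x": 0,"y": 0,"z": 0,"wx": 0,"wy": -0.565,"wz": 0}
  ]
}}

```text
clock: 9.25
ee_pos: [544.3, -260.3, 116.8]
tool_rot: [1.685, 2.419, -0.195]
wrist_force: [0.2, 0.6, -0.6]
opening: 22.5
finger_force: 29.8
```

Call:
{"op": "step_arm", "data": {
  "moves": [
    {"x": 0,"y": 0,"z": 0,"wx": 0,"wy": -0.565,"wz": 0},
    {"x": 0,"y": 0,"z": 0,"wx": 0,"wy": -0.565,"wz": 0},
    {"x": 0,"y": 0,"z": 0,"wx": 0,"wy": -0.565,"wz": 0},
    {"x": 0,"y": 0,"z": 0,"wx": 0,"wy": -0.565,"wz": 0},
    {"x": 0,"y": 0,"z": 0,"wx": 0,"wy": -0.565,"wz": 0},
    {"x": 0,"y": 0,"z": 0,"wx": 0,"wy": -0.565,"wz": 0},
    {"x": 0,"y": 0,"z": 0,"wx": 0,"wy": -0.565,"wz": 0},
    {"x": 0,"y": 0,"z": 0,"wx": 0,"wy": -0.565,"wz": 0},
    {"x": 0,"y": 0,"z": 0,"wx": 0,"wy": -0.565,"wz": 0},
    {"x": 0,"y": 0,"z": 0,"wx": 0,"wy": -0.565,"wz": 0}
  ]
}}

```text
clock: 10.25
ee_pos: [544.6, -260.1, 116.8]
tool_rot: [1.262, 1.814, -0.705]
wrist_force: [0.8, -0.0, -1.0]
opening: 22.4
finger_force: 29.8
```

Run:
```python
from h import *
to(G,Rv(-58))
c=snap('scene','s2');t=snap('top','t2')
a=cv2.resize(c['color'][170:270,190:330],None,fx=5,fy=5,interpolation=cv2.INTER_CUBIC)
cv2.imwrite('pics/s2c.png',a[:,:,::-1])
P=cloud(c);b=c['color'];hsv=cv2.cvtColor(b,cv2.COLOR_RGB2HSV)
m=(hsv[...,0]>100)&(hsv[...,0]<125)&(hsv[...,1]>120)&(P[...,2]>40)&(P[...,2]<220)&(abs(P[...,0]-545)<60)&(abs(P[...,1]+260)<60)
if m.any():print('cap',m.sum(),np.median(P[m],0),P[m].min(0),P[m].max(0))
```

```text
p [ 544.6 -260.1  116.8] q [-0.17  0.35 -0.9  -0.35 -0.83  0.74] open 22.4 F [ 0.8 -0.  -1. ] t 10.2
axes x,y,z [[-0.183, 0.493, -0.851], [0.938, 0.347, -0.001], [0.295, -0.798, -0.526]]
shift mm [77.2  1.  51.5] units/10 rows [0.0386 0.0005 0.0257]
turn deg tool [-0.1  0.3  0. ]
cap 44 [ 537.48815336 -259.71077117  147.09153308] [ 530.31797272 -264.76474962  143.14652822] [ 548.10305045 -244.88310449  148.95439468]
```

View pics/s2c.png

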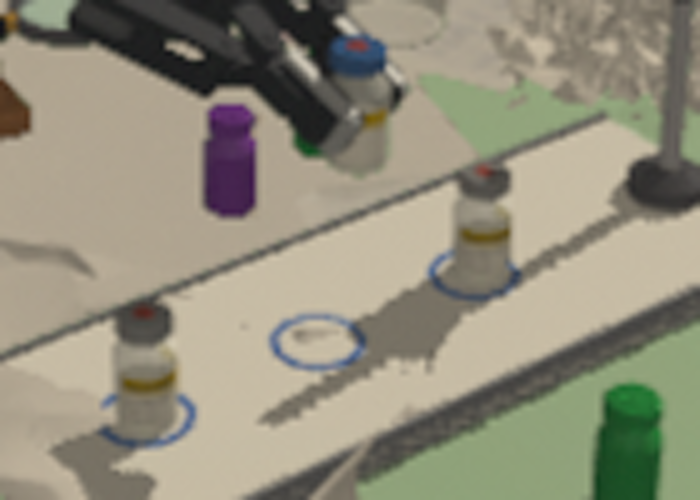

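The vial hangs upright in the gripper (cap at 357,50, foot at 357,165), well above the free ring at (318,340). Next I'll compute the placement.

Run:
```python
from h import *
s=get_state();Rm=R.from_rotvec(s['tool_rot'])
v=R.from_rotvec([-1.512,-2.17,-.436]).inv().apply(np.array([538.4,-241.7,24])-[543.8,-259.6,17.0]);print('tool frame foot',v); v[1]=0
f=s['ee_pos']+Rm.apply(v);print('foot',f)
t=load('t2');P=cloud(t);hsv=cv2.cvtColor(t['color'],cv2.COLOR_RGB2HSV)
m=(hsv[...,0]>100)&(hsv[...,0]<125)&(hsv[...,1]>120)&(P[...,2]>130)&(P[...,2]<170)&(abs(P[...,0]-540)<60)&(abs(P[...,1]+250)<60)
if m.any():print('cap top',m.sum(),np.median(P[m],0),P[m].min(0),P[m].max(0))
for T in ([537.5,-237.3,22],[537.5,-237.3,12.5]): to(s['ee_pos']+np.array(T)-f)
```

```text
tool frame foot [19.51671826  1.13178275  4.04805832]
foot [ 539.90067886 -252.49554156   94.49850591]
cap top 60 [ 541.2344549  -251.34178468  142.86107523] [ 532.37680834 -259.38865387  139.38077867] [ 551.86313149 -241.72113509  147.29547038]
p [ 542.4 -258.9  113.2] q [-0.17  0.35 -0.9  -0.35 -0.83  0.74] open 22.4 F [-0.7  0.5 -0.2] t 10.3
axes x,y,z [[-0.189, 0.495, -0.848], [0.937, 0.349, -0.006], [0.293, -0.796, -0.53]]
shift mm [69.4  3.4 25.7] units/10 rows [0.0347 0.0017 0.0128]
p [ 542.4 -258.9  113.2] q [-0.17  0.35 -0.9  -0.35 -0.83  0.74] open 22.4 F [-0.7  0.5 -0.2] t 10.3
axes x,y,z [[-0.189, 0.495, -0.848], [0.937, 0.349, -0.006], [0.293, -0.796, -0.53]]
shift mm [77.5  3.5 30.7] units/10 rows [0.0387 0.0018 0.0154]
```

Run:
```python
from h import *
s=get_state();print(s['ee_pos'],s['joint_pos'],s['joint_vel'],s['joint_torque'])
capture('top');s=get_state();print(s['ee_pos'],s['joint_pos'],s['wrist_force'],s['clock'],s['tool_rot'])
```

```text
[ 542.41065216 -258.94551658  113.19040052] [-0.16670576  0.35052742 -0.89925152 -0.34966699 -0.82702734  0.74133336] [-0.02328694 -0.02886373  0.06258737  0.14319166  0.03752273  0.02066849] [  0.40462746 -36.89861655  19.37406778  -7.30713084  -2.37874992
  -0.12317738]
[ 542.97200694 -259.42495341  113.95978996] [-0.16771613  0.34914282 -0.89644737 -0.34505127 -0.82605369  0.74179174] [-0.63083865  0.45027744  0.38143611] 10.4 [ 1.2633505   1.82225891 -0.7051736 ]
```

Call:
{"op": "step_arm", "data": {
  "moves": [
    {"x": 0.035,"y": 0.0015,"z": 0.013,"wx": 0,"wy": 0,"wz": 0},
    {"x": 0.035,"y": 0.0015,"z": 0.013,"wx": 0,"wy": 0,"wz": 0},
    {"x": 0.035,"y": 0.0015,"z": 0.013,"wx": 0,"wy": 0,"wz": 0},
    {"x": 0.035,"y": 0.0015,"z": 0.013,"wx": 0,"wy": 0,"wz": 0},
    {"x": 0.035,"y": 0.0015,"z": 0.013,"wx": 0,"wy": 0,"wz": 0},
    {"x": 0.035,"y": 0.0015,"z": 0.013,"wx": 0,"wy": 0,"wz": 0},
    {"x": 0.035,"y": 0.0015,"z": 0.013,"wx": 0,"wy": 0,"wz": 0},
    {"x": 0.035,"y": 0.0015,"z": 0.013,"wx": 0,"wy": 0,"wz": 0},
    {"x": 0,"y": 0,"z": 0,"wx": 0,"wy": 0,"wz": 0},
    {"x": 0,"y": 0,"z": 0,"wx": 0,"wy": 0,"wz": 0}
  ]
}}

```text
clock: 11.4
ee_pos: [542.1, -248.4, 57.0]
tool_rot: [1.264, 1.817, -0.705]
wrist_force: [0.3, -0.2, -0.8]
opening: 22.6
finger_force: 29.8
```

Run:
```python
from h import *
t=snap('top','t3')
s=get_state();Rm=R.from_rotvec(s['tool_rot']);f=s['ee_pos']+Rm.apply([19.5,0,4.05]);print('foot',f,'vial z axis',Rm.apply(R.from_rotvec([-1.512,-2.17,-.436]).inv().apply(d)))
P=cloud(t);hsv=cv2.cvtColor(t['color'],cv2.COLOR_RGB2HSV)
m=(hsv[...,0]>100)&(hsv[...,0]<125)&(hsv[...,1]>120)&(P[...,2]>55)&(P[...,2]<170)&(abs(P[...,0]-540)<60)&(abs(P[...,1]+250)<60)
if m.any():print('cap top',m.sum(),np.median(P[m],0),P[m].min(0),P[m].max(0))
to(s['ee_pos']+np.array([537.5,-237.3,12.5])-f)
```

```text
foot [ 539.96691895 -242.01720082   38.69933444] vial z axis [1.82368514e-04 7.83968703e-03 9.99969253e-01]
cap top 58 [ 540.0353523  -239.84941526   85.90837619] [ 531.685286   -250.08116443   64.45030591] [ 551.35168359 -219.61347469   90.24457968]
p [ 542.4 -248.4   57.4] q [-0.14  0.49 -0.93 -0.5  -0.84  0.77] open 22.6 F [0.3 0.1 0.3] t 11.4
axes x,y,z [[-0.184, 0.495, -0.849], [0.938, 0.347, -0.002], [0.294, -0.797, -0.528]]
shift mm [25.  -0.6  9.3] units/10 rows [ 0.0125 -0.0003  0.0047]
```

Call:
{"op": "step_arm", "data": {
  "moves": [
    {"x": 0.015,"y": 0,"z": 0.006,"wx": 0,"wy": 0,"wz": 0},
    {"x": 0.015,"y": 0,"z": 0.006,"wx": 0,"wy": 0,"wz": 0},
    {"x": 0.015,"y": 0,"z": 0.006,"wx": 0,"wy": 0,"wz": 0},
    {"x": 0.015,"y": 0,"z": 0.006,"wx": 0,"wy": 0,"wz": 0},
    {"x": 0.015,"y": 0,"z": 0.006,"wx": 0,"wy": 0,"wz": 0},
    {"x": 0.015,"y": 0,"z": 0.006,"wx": 0,"wy": 0,"wz": 0},
    {"x": 0.015,"y": 0,"z": 0.005,"wx": 0,"wy": 0,"wz": 0},
    {"x": 0.01,"y": 0,"z": 0.004,"wx": 0,"wy": 0,"wz": 0},
    {"x": 0,"y": 0,"z": 0,"wx": 0,"wy": 0,"wz": 0},
    {"x": 0,"y": 0,"z": 0,"wx": 0,"wy": 0,"wz": 0}
  ]
}}

```text
clock: 12.45
ee_pos: [540.7, -244.2, 33.0]
tool_rot: [1.264, 1.817, -0.704]
wrist_force: [0.0, -0.3, 1.5]
opening: 22.4
finger_force: 29.8
```

Run:
```python
from h import *
s=get_state();Rm=R.from_rotvec(s['tool_rot']);f=s['ee_pos']+Rm.apply([19.5,0,4.05]);print('foot',f)
to(s['ee_pos']+np.array([537.5,-237.3,12.])-f)
```

```text
foot [ 538.24804946 -237.80115973   14.31445624]
p [ 540.7 -244.2   33. ] q [-0.13  0.55 -0.95 -0.57 -0.85  0.78] open 22.4 F [ 0.  -0.3  1.5] t 12.4
axes x,y,z [[-0.184, 0.495, -0.849], [0.938, 0.347, -0.002], [0.294, -0.797, -0.528]]
shift mm [ 2.4 -0.5  0.6] units/10 rows [ 0.0012 -0.0003  0.0003]
```

Call:
{"op": "step_arm", "data": {
  "moves": [
    {"x": 0.003,"y": 0,"z": 0.0015,"wx": 0,"wy": 0,"wz": 0},
    {"x": 0.003,"y": 0,"z": 0.0015,"wx": 0,"wy": 0,"wz": 0},
    {"x": 0.003,"y": 0,"z": 0.0015,"wx": 0,"wy": 0,"wz": 0},
    {"x": 0.002,"y": 0,"z": 0.001,"wx": 0,"wy": 0,"wz": 0},
    {"x": 0,"y": 0,"z": 0,"wx": 0,"wy": 0,"wz": 0},
    {"x": 0,"y": 0,"z": 0,"wx": 0,"wy": 0,"wz": 0},
    {"x": 0,"y": 0,"z": 0,"wx": 0,"wy": 0,"wz": 0},
    {"x": 0,"y": 0,"z": 0,"wx": 0,"wy": 0,"wz": 0},
    {"x": 0,"y": 0,"z": 0,"wx": 0,"wy": 0,"wz": 0},
    {"x": 0,"y": 0,"z": 0,"wx": 0,"wy": 0,"wz": 0}
  ]
}}

```text
clock: 13.45
ee_pos: [540.6, -244.0, 30.6]
tool_rot: [1.264, 1.817, -0.704]
wrist_force: [0.5, -0.7, -0.6]
opening: 22.8
finger_force: 29.8
```

Call:
{"op": "step_arm", "data": {
  "moves": [
    {"x": 0.002,"y": 0,"z": 0.001,"wx": 0,"wy": 0,"wz": 0},
    {"x": 0.002,"y": 0,"z": 0.001,"wx": 0,"wy": 0,"wz": 0},
    {"x": 0,"y": 0,"z": 0,"wx": 0,"wy": 0,"wz": 0},
    {"x": 0,"y": 0,"z": 0,"wx": 0,"wy": 0,"wz": 0},
    {"x": 0,"y": 0,"z": 0,"wx": 0,"wy": 0,"wz": 0},
    {"x": 0,"y": 0,"z": 0,"wx": 0,"wy": 0,"wz": 0},
    {"x": 0,"y": 0,"z": 0,"wx": 0,"wy": 0,"wz": 0},
    {"x": 0,"y": 0,"z": 0,"wx": 0,"wy": 0,"wz": 0},
    {"x": 0,"y": 0,"z": 0,"wx": 0,"wy": 0,"wz": 0},
    {"x": 0,"y": 0,"z": 0,"wx": 0,"wy": 0,"wz": 0}
  ]
}}

```text
clock: 14.45
ee_pos: [540.7, -244.1, 30.1]
tool_rot: [1.264, 1.816, -0.705]
wrist_force: [-1.4, 0.3, 5.6]
opening: 22.3
finger_force: 30.1
```

Contact: 5.6 N upward at the wrist. Now I'll release.

Call:
{"op": "step_arm", "data": {
  "moves": [
    {"x": 0,"y": 0,"z": 0,"wx": 0,"wy": 0,"wz": 0},
    {"x": 0,"y": 0,"z": 0,"wx": 0,"wy": 0,"wz": 0},
    {"x": 0,"y": 0,"z": 0,"wx": 0,"wy": 0,"wz": 0},
    {"x": 0,"y": 0,"z": 0,"wx": 0,"wy": 0,"wz": 0},
    {"x": 0,"y": 0,"z": 0,"wx": 0,"wy": 0,"wz": 0},
    {"x": 0,"y": 0,"z": 0,"wx": 0,"wy": 0,"wz": 0},
    {"x": 0,"y": 0,"z": 0,"wx": 0,"wy": 0,"wz": 0},
    {"x": 0,"y": 0,"z": 0,"wx": 0,"wy": 0,"wz": 0},
    {"x": 0,"y": 0,"z": 0,"wx": 0,"wy": 0,"wz": 0},
    {"x": 0,"y": 0,"z": 0,"wx": 0,"wy": 0,"wz": 0}
  ],
  "jaw": 0.1
}}

```text
clock: 15.45
ee_pos: [540.6, -243.9, 29.8]
tool_rot: [1.264, 1.817, -0.704]
wrist_force: [0.3, 0.8, 0.8]
opening: 38.3
finger_force: 0.0
```

Call:
{"op": "step_arm", "data": {
  "moves": [
    {"x": 0,"y": 0,"z": -0.02,"wx": 0,"wy": 0,"wz": 0},
    {"x": 0,"y": 0,"z": -0.03,"wx": 0,"wy": 0,"wz": 0},
    {"x": 0,"y": 0,"z": -0.05,"wx": 0,"wy": 0,"wz": 0},
    {"x": 0,"y": 0,"z": -0.1,"wx": 0,"wy": 0,"wz": 0},
    {"x": 0,"y": 0,"z": -0.1,"wx": 0,"wy": 0,"wz": 0},
    {"x": -0.1,"y": 0,"z": -0.1,"wx": 0,"wy": 0,"wz": 0},
    {"x": -0.1,"y": 0,"z": -0.1,"wx": 0,"wy": 0,"wz": 0},
    {"x": -0.1,"y": 0,"z": -0.1,"wx": 0,"wy": 0,"wz": 0},
    {"x": -0.1,"y": 0,"z": -0.1,"wx": 0,"wy": 0,"wz": 0},
    {"x": -0.1,"y": 0,"z": -0.1,"wx": 0,"wy": 0,"wz": 0}
  ]
}}

```text
clock: 16.45
ee_pos: [511.3, -165.3, 200.5]
tool_rot: [1.263, 1.817, -0.704]
wrist_force: [1.0, -0.8, -0.4]
opening: 38.4
finger_force: 0.0
```

Run:
```python
from h import *
c=snap('scene','s4');t=snap('top','t4')
a=cv2.resize(c['color'][170:270,190:330],None,fx=5,fy=5,interpolation=cv2.INTER_CUBIC)
cv2.imwrite('pics/s4c.png',a[:,:,::-1])
P=cloud(t);hsv=cv2.cvtColor(t['color'],cv2.COLOR_RGB2HSV);v,u=np.mgrid[:384,:512]
m=(P[...,2]>40)&(P[...,2]<75)&(u>255)&(u<330)&(v>150)&(v<285)
n,l,st,ce=cv2.connectedComponentsWithStats(m.astype(np.uint8))
for i in range(1,n):
    if st[i,4]>10: print(st[i,4],P[l==i].mean(0).round(1),P[l==i].max(0).round(1),ce[i])
# loupe
ok=t['range_z']>0;X,Y,Z=[P[...,i] for i in range(3)]
hd=ok&(Z>46.5)&(Z<60)&(X>425)&(X<530)&(Y>3)&(Y<30);q=P[hd];print('handle',len(q),cv2.fitLine(q[:,:2].astype(np.float32),cv2.DIST_HUBER,0,.01,.01).ravel())
# loupe rotation target: lens at L, grip 90 behind
dl=np.array([.9949,-.1,0]); 
Rl=R.from_matrix(np.stack([dl,[-.1,-.9949,0],[0,0,-1]],1))
s0=get_state(); to([480,15,200],Rl)
to([480,15,200],Rl*R.from_euler('z',180,degrees=True))
```

```text
95 [ 618.  -232.9   56.2] [ 630.1 -222.    62.3] [288.31578947 183.58947368]
95 [ 538.2 -235.6   56.3] [ 549.3 -225.2   63.4] [290.18947368 220.73684211]
95 [ 457.  -242.8   56.2] [ 467.8 -232.6   62.9] [294.17894737 259.27368421]
handle 56 [  0.66779315  -0.74434686 522.1823      11.613952  ]
p [ 514.1 -165.1  203.9] q [ 0.05  0.15 -0.77  0.19 -0.94  1.02] open 38.3 F [-0.  -0.4  0.6] t 16.6
axes x,y,z [[-0.178, 0.494, -0.851], [0.938, 0.348, 0.005], [0.299, -0.797, -0.525]]
shift mm [  98.4   30.6 -151.6] units/10 rows [ 0.0492  0.0153 -0.0758]
turn deg tool [ 58.4  36.  104.3]
p [ 514.1 -165.1  203.9] q [ 0.05  0.15 -0.77  0.19 -0.94  1.02] open 38.3 F [-0.  -0.4  0.6] t 16.6
axes x,y,z [[-0.178, 0.494, -0.851], [0.938, 0.348, 0.005], [0.299, -0.797, -0.525]]
shift mm [  98.4   30.6 -151.6] units/10 rows [ 0.0492  0.0153 -0.0758]
turn deg tool [-32.1  52.1 -58.2]
```

View pics/s4c.png

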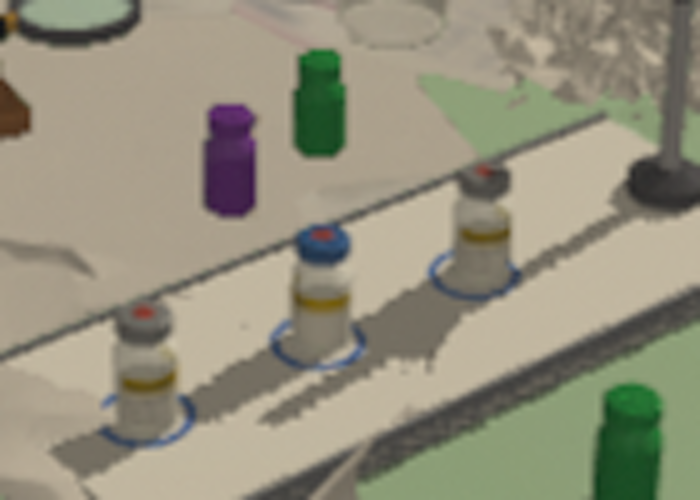

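The blue-capped vial stands on the middle ring (cap at 322,243, foot at 322,345), and both grey vials are undisturbed. Next I'll reorient for the loupe.

Call:
{"op": "step_arm", "data": {
  "moves": [
    {"x": 0,"y": 0,"z": 0,"wx": -0.2,"wy": 0.326,"wz": -0.364},
    {"x": 0,"y": 0,"z": 0,"wx": -0.2,"wy": 0.326,"wz": -0.364},
    {"x": 0,"y": 0,"z": 0,"wx": -0.2,"wy": 0.326,"wz": -0.364},
    {"x": 0,"y": 0,"z": 0,"wx": -0.2,"wy": 0.326,"wz": -0.364},
    {"x": 0,"y": 0,"z": 0,"wx": -0.2,"wy": 0.326,"wz": -0.364},
    {"x": 0,"y": 0,"z": 0,"wx": -0.2,"wy": 0.326,"wz": -0.364},
    {"x": 0,"y": 0,"z": 0,"wx": -0.2,"wy": 0.326,"wz": -0.364},
    {"x": 0,"y": 0,"z": 0,"wx": -0.2,"wy": 0.326,"wz": -0.364},
    {"x": 0,"y": 0,"z": 0,"wx": -0.2,"wy": 0.326,"wz": -0.364},
    {"x": 0,"y": 0,"z": 0,"wx": -0.2,"wy": 0.326,"wz": -0.364}
  ]
}}

```text
clock: 17.55
ee_pos: [511.0, -165.5, 198.1]
tool_rot: [0.818, 2.561, -0.414]
wrist_force: [0.5, -1.0, -0.0]
opening: 38.4
finger_force: 0.0
```

Call:
{"op": "step_arm", "data": {
  "moves": [
    {"x": 0,"y": 0,"z": 0,"wx": -0.2,"wy": 0.326,"wz": -0.364},
    {"x": 0,"y": 0,"z": 0,"wx": -0.2,"wy": 0.326,"wz": -0.364},
    {"x": 0,"y": 0,"z": 0,"wx": -0.2,"wy": 0.326,"wz": -0.364},
    {"x": 0,"y": 0,"z": 0,"wx": -0.2,"wy": 0.326,"wz": -0.364},
    {"x": 0,"y": 0,"z": 0,"wx": -0.2,"wy": 0.326,"wz": -0.364},
    {"x": 0,"y": 0,"z": 0,"wx": -0.2,"wy": 0.326,"wz": -0.364},
    {"x": 0,"y": 0,"z": 0,"wx": -0.2,"wy": 0.326,"wz": -0.364},
    {"x": 0,"y": 0,"z": 0,"wx": -0.2,"wy": 0.326,"wz": -0.364},
    {"x": 0,"y": 0,"z": 0,"wx": -0.2,"wy": 0.326,"wz": -0.364},
    {"x": 0,"y": 0,"z": 0,"wx": -0.2,"wy": 0.326,"wz": -0.364}
  ]
}}

```text
clock: 18.55
ee_pos: [511.4, -165.7, 198.2]
tool_rot: [-0.157, -3.125, -0.001]
wrist_force: [-1.1, -0.8, 0.9]
opening: 38.6
finger_force: 0.0
```

```bash
cat >> h.py <<'E'
a=np.radians(-5.4); dl=np.array([np.cos(a),np.sin(a),0])
RL=R.from_matrix(np.stack([-dl,np.cross([0,0,-1.],-dl),[0,0,-1]],1))
E
python3 - <<'E'
from h import *
to([478.8,15.1,120],RL)
E
```

```text
p [ 511.4 -165.7  198.2] q [-0.43  0.32 -0.08  1.18 -0.   -0.33] open 38.6 F [-1.1 -0.8  0.9] t 18.6
axes x,y,z [[-0.995, 0.1, 0.013], [0.1, 0.995, -0.0], [-0.013, 0.001, -1.0]]
shift mm [ 49.6 176.6  78.8] units/10 rows [0.0248 0.0883 0.0394]
turn deg tool [-0.  -0.7 -0.4]
```

Call:
{"op": "step_arm", "data": {
  "moves": [
    {"x": 0.03,"y": 0.11,"z": 0.0,"wx": 0,"wy": -0.04,"wz": -0.02},
    {"x": 0.03,"y": 0.11,"z": 0.05,"wx": 0,"wy": -0.04,"wz": -0.02},
    {"x": 0.03,"y": 0.11,"z": 0.05,"wx": 0,"wy": 0,"wz": 0},
    {"x": 0.03,"y": 0.11,"z": 0.05,"wx": 0,"wy": 0,"wz": 0},
    {"x": 0.03,"y": 0.11,"z": 0.05,"wx": 0,"wy": 0,"wz": 0},
    {"x": 0.03,"y": 0.11,"z": 0.05,"wx": 0,"wy": 0,"wz": 0},
    {"x": 0.03,"y": 0.11,"z": 0.05,"wx": 0,"wy": 0,"wz": 0},
    {"x": 0.03,"y": 0.11,"z": 0.05,"wx": 0,"wy": 0,"wz": 0},
    {"x": 0,"y": 0,"z": 0.04,"wx": 0,"wy": 0,"wz": 0},
    {"x": 0,"y": 0,"z": 0,"wx": 0,"wy": 0,"wz": 0}
  ]
}}

```text
clock: 19.55
ee_pos: [479.9, 14.0, 119.2]
tool_rot: [-0.15, -3.136, 0.003]
wrist_force: [-0.6, 0.5, 0.8]
opening: 38.4
finger_force: 0.0
```

Run:
```python
from h import *
c=snap('wrist','w5'); cv2.imwrite('pics/w5.png',cv2.resize(c['color'][:,:,::-1],(640,480)))
to([478.8,15.1,28],RL)
```

```text
p [480.7  13.5 120. ] q [-0.1   0.26 -0.39  0.93 -0.   -0.01] open 38.6 F [-0.   0.2  0.6] t 19.6
axes x,y,z [[-0.995, 0.097, 0.0], [0.097, 0.995, -0.002], [-0.0, -0.002, -1.0]]
shift mm [ 2.1  1.6 92. ] units/10 rows [0.001  0.0008 0.046 ]
turn deg tool [-0.1 -0.  -0.1]
```

View pics/w5.png

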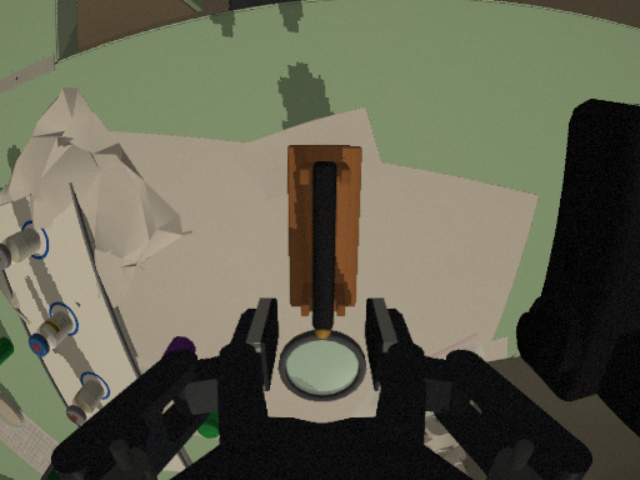

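The wrist view shows the handle (col 325, rows 165–330) parallel to the finger centre line (col 321) and lying between the fingers. I'll descend and grip.

Call:
{"op": "step_arm", "data": {
  "moves": [
    {"x": 0.004,"y": 0.004,"z": 0.05,"wx": 0,"wy": 0,"wz": 0},
    {"x": 0.004,"y": 0.004,"z": 0.05,"wx": 0,"wy": 0,"wz": 0},
    {"x": 0,"y": 0,"z": 0.05,"wx": 0,"wy": 0,"wz": 0},
    {"x": 0,"y": 0,"z": 0.05,"wx": 0,"wy": 0,"wz": 0},
    {"x": 0,"y": 0,"z": 0.05,"wx": 0,"wy": 0,"wz": 0},
    {"x": 0,"y": 0,"z": 0.05,"wx": 0,"wy": 0,"wz": 0},
    {"x": 0,"y": 0,"z": 0.05,"wx": 0,"wy": 0,"wz": 0},
    {"x": 0,"y": 0,"z": 0.05,"wx": 0,"wy": 0,"wz": 0},
    {"x": 0,"y": 0,"z": 0.05,"wx": 0,"wy": 0,"wz": 0},
    {"x": 0,"y": 0,"z": 0,"wx": 0,"wy": 0,"wz": 0}
  ]
}}

```text
clock: 20.6
ee_pos: [478.9, 15.5, 29.3]
tool_rot: [-0.152, -3.137, 0.003]
wrist_force: [-0.2, 0.0, 0.3]
opening: 38.6
finger_force: 0.0
```

Call:
{"op": "step_arm", "data": {
  "moves": [
    {"x": 0,"y": 0,"z": 0,"wx": 0,"wy": 0,"wz": 0},
    {"x": 0,"y": 0,"z": 0,"wx": 0,"wy": 0,"wz": 0},
    {"x": 0,"y": 0,"z": 0,"wx": 0,"wy": 0,"wz": 0},
    {"x": 0,"y": 0,"z": 0,"wx": 0,"wy": 0,"wz": 0},
    {"x": 0,"y": 0,"z": 0,"wx": 0,"wy": 0,"wz": 0},
    {"x": 0,"y": 0,"z": 0,"wx": 0,"wy": 0,"wz": 0},
    {"x": 0,"y": 0,"z": 0,"wx": 0,"wy": 0,"wz": 0},
    {"x": 0,"y": 0,"z": 0,"wx": 0,"wy": 0,"wz": 0},
    {"x": 0,"y": 0,"z": 0,"wx": 0,"wy": 0,"wz": 0},
    {"x": 0,"y": 0,"z": 0,"wx": 0,"wy": 0,"wz": 0}
  ],
  "jaw": 1,
  "force": 60
}}

```text
clock: 21.6
ee_pos: [480.6, 15.3, 31.3]
tool_rot: [0.152, 3.135, -0.003]
wrist_force: [-0.6, 0.1, 5.7]
opening: 12.8
finger_force: 60.2
```

Run:
```python
from h import *
to([478.8,15.1,190],RL)
```

```text
p [480.6  15.3  31.3] q [-0.1   0.35 -0.52  0.7  -0.   -0.  ] open 12.8 F [-0.6  0.1  5.7] t 21.6
axes x,y,z [[-0.995, 0.097, -0.003], [0.097, 0.995, -0.002], [0.002, -0.002, -1.0]]
shift mm [   1.4   -0.7 -158.7] units/10 rows [ 0.0007 -0.0003 -0.0794]
turn deg tool [-0.1  0.2 -0.1]
```

Call:
{"op": "step_arm", "data": {
  "moves": [
    {"x": 0,"y": 0,"z": -0.02,"wx": 0,"wy": 0,"wz": 0},
    {"x": 0,"y": 0,"z": -0.04,"wx": 0,"wy": 0,"wz": 0},
    {"x": 0,"y": 0,"z": -0.06,"wx": 0,"wy": 0,"wz": 0},
    {"x": 0,"y": 0,"z": -0.08,"wx": 0,"wy": 0,"wz": 0},
    {"x": 0,"y": 0,"z": -0.1,"wx": 0,"wy": 0,"wz": 0},
    {"x": 0,"y": 0,"z": -0.1,"wx": 0,"wy": 0,"wz": 0},
    {"x": 0,"y": 0,"z": -0.1,"wx": 0,"wy": 0,"wz": 0},
    {"x": 0,"y": 0,"z": -0.1,"wx": 0,"wy": 0,"wz": 0},
    {"x": 0,"y": 0,"z": -0.06,"wx": 0,"wy": 0,"wz": 0},
    {"x": 0,"y": 0,"z": 0,"wx": 0,"wy": 0,"wz": 0}
  ]
}}

```text
clock: 22.6
ee_pos: [481.2, 15.5, 164.8]
tool_rot: [0.152, 3.133, -0.003]
wrist_force: [0.3, 0.3, -0.7]
opening: 12.4
finger_force: 59.5
```

```bash
cat > lo.py <<'E'
from h import *
def loupe(zmin,name):
    t=snap('top',name);P=cloud(t);s=get_state();ok=t['range_z']>0
    p=s['ee_pos'];rel=P-p
    f=rel@dl;l=rel@np.array([-dl[1],dl[0],0])
    hm=ok&(f>59)&(f<126)&(abs(l)<42)&(P[...,2]>zmin)
    q=P[hm];ff=f[hm];ll=l[hm]
    print('tcp',p,'n',len(q),'f',ff.min(),ff.max(),'l',ll.min(),ll.max())
    cen=cv2.minEnclosingCircle(np.float32(q[:,:2]));print('lens circle',cen,'z med',np.median(q[:,2]))
    A=np.c_[ff,ll,np.ones(len(ff))];c,*_=np.linalg.lstsq(A,q[:,2],rcond=None);print('slope f,l',c,'z at 90',c@[90,0,1])
    return cen
E
python3 - <<'E'
from lo import *
loupe(130,'t6')
# collar again
s=load('s4');t=load('t4')
for n,c in(('s',s),('t',t)):
    P=cloud(c);hsv=cv2.cvtColor(c['color'],cv2.COLOR_RGB2HSV)
    m=((hsv[...,0]<15)|(hsv[...,0]>175))&(hsv[...,1]>150)&(hsv[...,2]>90)&(abs(P[...,0]-723)<22)&(abs(P[...,1]+227)<22)&(P[...,2]>105)
    v,u=np.where(m);print(n,len(u),'uv',u.mean(),v.mean(),u.min(),u.max(),v.min(),v.max(),np.percentile(P[m][:,2],[5,25,50,75,95]).round(1),P[m].mean(0).round(1))
    for z in(125,130,135,140,145):print(z,np.round(proj(c,[724,-226.5,z]),1))
to([448.6,-227.1,190],RL)
E
```

```text
tcp [480.48915223  15.54026641 163.60979774] n 895 f 59.01942520800779 119.84437016188592 l -31.49575840783762 31.133846126223588
lens circle ((567.9203491210938, 7.434863090515137), 32.044464111328125) z med 180.88519451564798
slope f,l [3.08944063e-03 2.41095436e-03 1.80703053e+02] z at 90 180.98110262812193
s 67 uv 327.65671641791045 156.9402985074627 322 333 153 160 [133.1 135.8 137.9 139.4 140.7] [ 720.9 -232.9  137.5]
125 [326.1 161. ]
130 [326.4 158.8]
135 [326.6 156.6]
140 [326.8 154.3]
145 [327.  152.1]
t 70 uv 286.6142857142857 124.82857142857142 281 292 119 129 [135.5 137.3 138.1 139.6 140.6] [ 724.2 -226.6  138.3]
125 [286.2 126.7]
130 [286.4 126. ]
135 [286.5 125.4]
140 [286.6 124.7]
145 [286.7 124. ]
p [480.5  15.5 163.6] q [-0.1   0.22 -0.32  1.03 -0.   -0.  ] open 12.7 F [-0.  -0.3 -1.7] t 22.6
axes x,y,z [[-0.995, 0.097, -0.003], [0.097, 0.995, -0.002], [0.003, -0.002, -1.0]]
shift mm [   8.2 -244.6  -26. ] units/10 rows [ 0.0041 -0.1223 -0.013 ]
turn deg tool [-0.1  0.2 -0.1]
```

The loupe is lifted, level, with its lens centre at (567.9, 7.4). I'll carry it over the vial, then lower it.

Call:
{"op": "step_arm", "data": {
  "moves": [
    {"x": 0.003,"y": -0.06,"z": 0,"wx": 0,"wy": 0,"wz": 0},
    {"x": 0.003,"y": -0.12,"z": 0,"wx": 0,"wy": 0,"wz": 0},
    {"x": 0.003,"y": -0.15,"z": 0,"wx": 0,"wy": 0,"wz": 0},
    {"x": 0.003,"y": -0.15,"z": 0,"wx": 0,"wy": 0,"wz": 0},
    {"x": 0.003,"y": -0.15,"z": 0,"wx": 0,"wy": 0,"wz": 0},
    {"x": 0.003,"y": -0.15,"z": 0,"wx": 0,"wy": 0,"wz": 0},
    {"x": 0.003,"y": -0.15,"z": 0,"wx": 0,"wy": 0,"wz": 0},
    {"x": 0.003,"y": -0.15,"z": 0,"wx": 0,"wy": 0,"wz": 0},
    {"x": 0.003,"y": -0.1,"z": 0,"wx": 0,"wy": 0,"wz": 0},
    {"x": 0.003,"y": -0.0435,"z": 0,"wx": 0,"wy": 0,"wz": 0}
  ]
}}

```text
clock: 23.65
ee_pos: [449.0, -229.3, 162.1]
tool_rot: [-0.156, -3.137, 0.002]
wrist_force: [-0.9, 0.5, -1.0]
opening: 12.5
finger_force: 59.5
```

Call:
{"op": "step_arm", "data": {
  "moves": [
    {"x": 0,"y": 0,"z": 0.02,"wx": 0,"wy": 0,"wz": 0},
    {"x": 0,"y": 0,"z": 0.03,"wx": 0,"wy": 0,"wz": 0},
    {"x": 0,"y": 0,"z": 0.04,"wx": 0,"wy": 0,"wz": 0},
    {"x": 0,"y": 0,"z": 0.04,"wx": 0,"wy": 0,"wz": 0},
    {"x": 0,"y": 0,"z": 0.04,"wx": 0,"wy": 0,"wz": 0},
    {"x": 0,"y": 0,"z": 0.03,"wx": 0,"wy": 0,"wz": 0},
    {"x": 0,"y": 0,"z": 0.015,"wx": 0,"wy": 0,"wz": 0},
    {"x": 0,"y": 0,"z": 0,"wx": 0,"wy": 0,"wz": 0},
    {"x": 0,"y": 0,"z": 0,"wx": 0,"wy": 0,"wz": 0},
    {"x": 0,"y": 0,"z": 0,"wx": 0,"wy": 0,"wz": 0}
  ]
}}

```text
clock: 24.65
ee_pos: [450.8, -227.7, 120.7]
tool_rot: [0.152, 3.136, -0.004]
wrist_force: [0.4, -0.3, -0.2]
opening: 12.8
finger_force: 59.5
```

Run:
```python
from lo import *
c=loupe(110,'t7'); to([0,0,0],RL)
s=snap('scene','s7'); cv2.imwrite('pics/s7c.png',cv2.resize(s['color'][120:270,190:350],None,fx=4,fy=4,interpolation=cv2.INTER_CUBIC)[:,:,::-1])
P=cloud(s);print('expect lens px',proj(s,[538.2,-235.6,135]),'collar mid px',proj(s,[724,-226.5,135]))
```

```text
tcp [ 450.74064592 -227.69001037  120.65993029] n 508 f 59.010711918632275 118.22186031160209 l -29.302106412381995 31.24845851173946
lens circle ((536.6528930664062, -234.55227661132812), 32.54166030883789) z med 136.04970928778806
slope f,l [ -2.39350486  -0.38918725 377.87841353] z at 90 162.4629757540696
p [ 450.7 -227.7  120.7] q [-0.59  0.3  -0.33  0.94 -0.   -0.5 ] open 12.8 F [ 0.5 -0.5 -0.8] t 24.7
axes x,y,z [[-0.995, 0.097, -0.002], [0.097, 0.995, -0.002], [0.002, -0.002, -1.0]]
shift mm [470.9 183.3 119.1] units/10 rows [0.2355 0.0917 0.0596]
turn deg tool [-0.1  0.1 -0.1]
expect lens px (np.float64(253.97868872413522), np.float64(182.00499597583502)) collar mid px (np.float64(326.55830912103204), np.float64(156.5806708019987))
```

View pics/s7c.png

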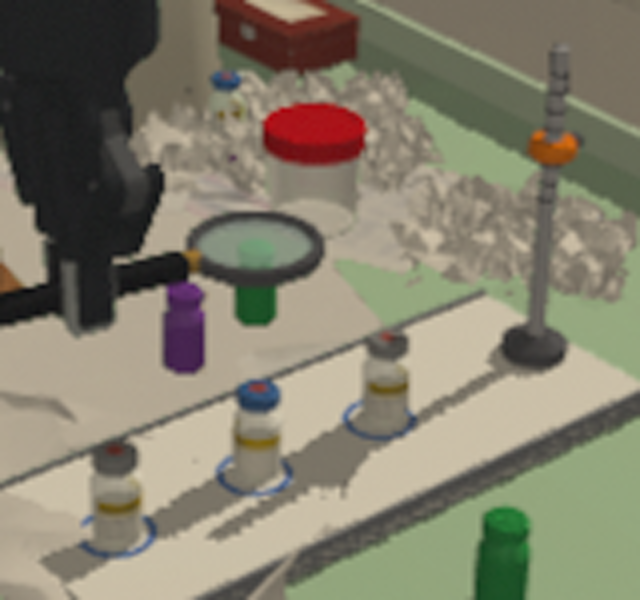

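The lens is centred at crop (256,247), which is image (254,181.8). That matches the predicted (254,182.0) for a lens over the vial at collar height, and all three vials stand undisturbed. I'll let it settle for a second and hand in.

Call:
{"op": "step_arm", "data": {
  "moves": [
    {"x": 0,"y": 0,"z": 0,"wx": 0,"wy": 0,"wz": 0},
    {"x": 0,"y": 0,"z": 0,"wx": 0,"wy": 0,"wz": 0},
    {"x": 0,"y": 0,"z": 0,"wx": 0,"wy": 0,"wz": 0},
    {"x": 0,"y": 0,"z": 0,"wx": 0,"wy": 0,"wz": 0},
    {"x": 0,"y": 0,"z": 0,"wx": 0,"wy": 0,"wz": 0},
    {"x": 0,"y": 0,"z": 0,"wx": 0,"wy": 0,"wz": 0},
    {"x": 0,"y": 0,"z": 0,"wx": 0,"wy": 0,"wz": 0},
    {"x": 0,"y": 0,"z": 0,"wx": 0,"wy": 0,"wz": 0},
    {"x": 0,"y": 0,"z": 0,"wx": 0,"wy": 0,"wz": 0},
    {"x": 0,"y": 0,"z": 0,"wx": 0,"wy": 0,"wz": 0}
  ]
}}

```text
clock: 25.75
ee_pos: [450.4, -227.5, 120.3]
tool_rot: [0.152, 3.136, -0.003]
wrist_force: [0.3, -0.4, -0.3]
opening: 12.6
finger_force: 59.5
```

```bash
python3 -c "
from rig import *
print(get_state()['ee_pos']);print(sign_off())"
```

```text
[ 450.43415955 -227.45657126  120.25247361]
the job is handed in; nothing more can be done
None
```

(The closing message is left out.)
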